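# Clear the bench scale and hold its recessed calibration button

## Robot

A 6-joint arm with a two-finger parallel gripper is mounted at the origin on the work surface. World frame = base frame: x ahead of the robot, y to its left, z up, the work surface at z = 0. Lengths are in m, angles in degrees, forces in N, time in s.
With the tool pointing down it reaches from about 0.3 to 0.75 m from the base axis. Payload 8.5 kg.
Tool frame: the origin (TCP) lies at the very end of the fingers, on their centre line; the grasp point (between the pads) lies 19 mm behind it (hold_point_z is the distance from the TCP to the grasp point, in m); z points along the fingers, y is the direction in which the jaws open and shut (so a half turn about z gives the same grasp; the last joint's range is limited). The gripper opens to 85 mm and grips with 20 to 120 N. Pads are 22 mm wide; open, the fingers measure 114 mm over their backs; the gripper's body (76 mm by 85 mm) begins 54 mm behind the grasp point. The pads swing forward as they close: fully open they stand 13 mm farther back than shut.
Start: joints at [58.883, 21.807, 74.336, -0, 83.858, -12.336], TCP at [0.177, 0.521, 0.206] pointing down, gripper open.
Joint ranges: [-178.18, 178.18], [-50.72, 133.34], [12.68, 142.11], [-81.47, 261.47], [9.98, 163.14], [-165.26, 165.26]. Speed limits (degrees/s): [136.94, 136.94, 180, 180, 180, 180].

## Interface

Orientations are given as a 3x3 rotation matrix whose columns are the frame's x, y, z axes.
In Python, from rig import observe, get_image, close_job, hold_point_z gives the robot as it stands. The module is installed in compiled form; this text tells all that it offers.
- The arm moves only by the tool jog_arm, never from a script. Its arguments are lists of equal length, an entry for each row: "travel": the shift along the world's x, y, z in m, a list of three; "dr": the turn, a rotation vector about the world's x, y, z in rad, a list of three. In form: {"travel": [[x, y, z], ...], "dr": [[rx, ry, rz], ...]}. A call has 1 to 20 rows; each row shifts and turns the commanded pose from where the row before left it; what a row does not reach is not made up. A row lasts 1/12 s, in which the tool goes at most 41.7 mm and 7.16 degrees, less where a joint would pass 70% of its speed; a pose out of reach is approached as far as the arm can. A call with a gripper value outside its range is refused whole. "jaw" is the finger opening in m, from 0 to 0.0854, set as the call begins (left out, the last holds). The fingers move at their own pace and stop on an object; "newtons" is the grip in N (left out, the last holds). Time passes only in rows, so rows that do not move let the fingers close. It gives the time, the measured TCP pose, the force and the opening at its end, in the units of the state.
- observe(): the state, without advancing time (a new reading comes with each control period).
- get_image(name): name is "scene" or "side" or "wrist"; returns a dict with "color" (420x560x3 uint8, red, green, blue), "fovy" (degrees; the focal length in pixels is half the picture's height over the tangent of half this angle, whatever the lens; pixels are square), "cx", "cy" (the principal point, pixels), "R" (3x3) and "t" (3): a world point X has camera coordinates R X + t. Camera axes: x right, y down, z forward; pixel columns grow to the right and rows downward; lengths in m; the calibration is good to about 2 mm. A picture is of the moment at which its call begins. There is no depth.
- close_job(): hands the job in, once; it reports no verdict.
The state is a dict: "time_s": time; "q": joint angles; "qvel": joint speeds; "joint_efforts": joint torques, N m; "position": TCP position; "tool_rot": TCP orientation; "ft_force": force on the tool from outside, world axes, zero at the start; "wrist_torque": the same for the moment, N m; "grip_width": finger opening in m.
Only numpy, scipy, OpenCV 4.12 (cv2) and the standard library are available. Lean on these libraries where they do the work, as an engineer would, in place of code of your own. Each camera call takes 0.05 s, during which the arm holds its last target.

## Task

The bench scale has to be zero-calibrated, which needs an empty pan: lift the brass weight off the pan and lower it, without dropping it, fully down into its own hole in the light wooden weight block (the hole that fits it, not the larger empty one). Then take the steel pin punch out of the dark tool block, put its thin pin down through the small round hole in the scale's front deck and press the recessed calibration button in; do not press it while the weight is still on the pan. Finish holding: the punch stays in the gripper, keeping the button pressed, with the pan empty and the other things left where they are.

Things in the scene. Friction and masses are not known exactly. Their poses are not given: they have to be found in the camera images.
- scale: The bench scale, fixed, white plastic, 235 mm long (its x) by 190 mm wide (its y). Origin under its centre on the bench; its x points from the deck (display, keys, calibration hole) to the pan, its y to the left seen from the deck side. The deck is the level front strip, 72 mm long, top 45 mm above the bench, and carries at its right (-y) end the calibration hole.
- pan: The scale's steel weighing pan, 150 mm (x) by 170 mm (y), rigid. Origin at the centre of its foot, 13 mm below its flat top, which is 58 mm above the bench.
- cal_hole (a point): Centre of the mouth of the calibration hole, in the plane of the deck's top face (45 mm above the bench). Vertical round hole, diameter 11 mm, with a thin black rim round it; the black button's flat top lies 15 mm down inside it and fills it. The nearest pan edge is 45 mm away and 13 mm higher.
- cal_button (a joint): The recessed calibration button: 0 at rest, grows to 0.004 m pushed fully down; pressed counts from 0.0025. Spring: starts to move at about 1.5 N, fully down at about 4 N, comes back when released.
- weight_mid (a point): Point half-way up on the axis of the loose 500 g brass weight standing on the pan; its z axis is the weight's axis. Total height 72 mm, so its flat underside is 36 mm below this point. Body diameter 38 mm, lowest 42 mm; neck diameter 15 mm; knob diameter 25 mm from 19 to 36 mm above this point (to be gripped here, straight sides 23 to 34 mm above).
- own_bore (a point): Centre of the mouth of the weight's own hole, the middle one of three in the fixed light wooden weight block (84 x 190 mm, 40 mm high, row along its y, mouth in its top face, 40 mm above the bench; this point has the block's axes). Diameter 42 mm, 25 mm deep, flat floor: a seated weight has its half-way point 11 mm above this point. At +y 59 mm lies a larger empty hole (55 mm), at -y 52 mm a smaller one (33 mm) with the small weight in it.
- punch_mid (a point): Point half-way along the loose steel pin punch, which stands upright, pin down, in the dark wooden tool block (70 x 130 mm, 60 mm high); z axis along the punch towards its head. Overall 130 mm (65 mm each way), about 80 g. Below: a pin of diameter 4 mm, 42 mm long; above it a round shank of diameter 12 mm, 88 mm long. The block's top is 8 mm below this point, so the shank can be gripped from there up; lift it 65 mm to bring the pin clear of the block.
- punch_tip (a point): End of the pin of the punch, 65 mm from punch_mid along the punch's -z.
- small_weight: Bystander: loose 200 g brass weight, same shape, 28 mm diameter and 53 mm high, standing in its hole of the weight block with its top 28 mm above the block. Origin under its centre.
- bradawl: Bystander: loose bradawl with a beech bulb handle (28 mm diameter), point down in the other hole of the tool block, 64 mm from the punch; its top is 115 mm above the bench, so what is carried over it must pass higher. Origin at its point.
- glue: Bystander: white glue bottle standing on the bench beyond the scale, 60 mm diameter, 170 mm high, loose. Origin under its centre.
- block_plane: Bystander: steel block plane standing on the bench beyond the scale, 55 x 160 mm (its x, y), about 60 mm high, loose. Origin under its centre.

How it is judged:
By the outcome, as a careful person would: the job done as asked, in the order asked, and still so for the second after the job is handed in, while the arm keeps its last pose, push and grip.
It also fails if it takes over 62 s, if anything falls off the work surface, if the arm or the gripper's body presses on something with over 40 N, if the wrist force passes 120 N, or if a joint passes its speed limit or range.

## Working session

There is one attempt and no reset: what is moved stays moved. The work goes in short steps, Python scripts to look and compute and a tool call to move; the robot and the scene stay as the last step left them, time stands still between calls to the robot, and variables do not carry over. Pictures are saved under pics/ and viewed, and the job is handed in when it is done.

Besides the shell and the picture viewer there is one more tool, called after "Request:" as a command line: name --argument value ..., lists and objects as JSON in quotes. jog_arm: Moves the arm, as the interface text tells. Its arguments: {"type":"object","properties":{"travel":{"type":"array"},"dr":{"type":"array"},"jaw":{"type":"number"},"newtons":{"type":"number"}},"required":["travel","dr"]}

```bash
mkdir -p pics; cat > h.py <<'E'
import numpy as np, cv2, pickle
from rig import observe, get_image, close_job, hold_point_z
def snap(n,tag):
    im=get_image(n); cv2.imwrite(f'pics/{tag}.png',im['color'][:,:,::-1]); pickle.dump(im,open(f'pics/{tag}.pkl','wb')); return im
def load(tag): return pickle.load(open(f'pics/{tag}.pkl','rb'))
def ray(im,u,v):
    f=210/np.tan(np.radians(im['fovy'])/2)
    R=np.array(im['R']);t=np.array(im['t'])
    d=R.T@np.array([(u-im['cx'])/f,(v-im['cy'])/f,1]); return -R.T@t,d/np.linalg.norm(d)
def onz(im,u,v,z):
    c,d=ray(im,u,v); return c+d*(z-c[2])/d[2]
def proj(im,X):
    f=210/np.tan(np.radians(im['fovy'])/2)
    p=np.array(im['R'])@np.array(X)+np.array(im['t']); return np.array([im['cx']+f*p[0]/p[2],im['cy']+f*p[1]/p[2]])
def tri(rs):
    A=np.zeros((3,3));b=np.zeros(3)
    for c,d in rs:
        P=np.eye(3)-np.outer(d,d);A+=P;b+=P@c
    x=np.linalg.solve(A,b);return x,[np.linalg.norm((np.eye(3)-np.outer(d,d))@(x-c)) for c,d in rs]
E
python3 - <<'E'
from h import *
np.set_printoptions(precision=4,suppress=True)
for n in('scene','side','wrist'):
    im=snap(n,n+'0');print(n,im['color'].shape,im['fovy'],im['cx'],im['cy'],ray(im,280,210), {k for k in im})
print(observe(),hold_point_z)
E
```

```text
scene (420, 560, 3) 55.367454346332394 271.53686203617974 213.35049676627204 (array([ 0.9185, -0.4793,  0.8615]), array([-0.3046,  0.5234, -0.7958])) {'R', 'fovy', 'color', 'cy', 't', 'cx'}
side (420, 560, 3) 51.90545545308324 279.14391223536563 208.31115147498488 (array([ 0.1602, -0.4789,  0.8081]), array([ 0.4498,  0.4869, -0.7487])) {'R', 'fovy', 'color', 'cy', 't', 'cx'}
wrist (420, 560, 3) 58.82653422284985 279.27314249075243 213.0195711638624 (array([0.1128, 0.5431, 0.3729]), array([ 0.2454, -0.0831, -0.9659])) {'R', 'fovy', 'color', 'cy', 't', 'cx'}
{'time_s': 0.15, 'q': array([ 58.8836,  21.8316,  74.3697,   0.0012,  83.8579, -12.3386]), 'qvel': array([ 0.0115, -0.0967, -0.1126, -0.0785, -0.0207,  0.0303]), 'joint_efforts': array([  0.0021, -44.8629, -23.1345,  -0.0002,   0.0038,  -0.0001]), 'position': array([0.1769, 0.5205, 0.2058]), 'tool_rot': array([[-0.9468,  0.3219, -0.0006],
       [ 0.3219,  0.9468, -0.0009],
       [ 0.0002, -0.001 , -1.    ]]), 'ft_force': array([-0.171 , -0.0264,  0.8737]), 'wrist_torque': array([-0.0243,  0.015 , -0.0118]), 'grip_width': 0.0855401923628259} 0.0187
```

View pics/scene0.png

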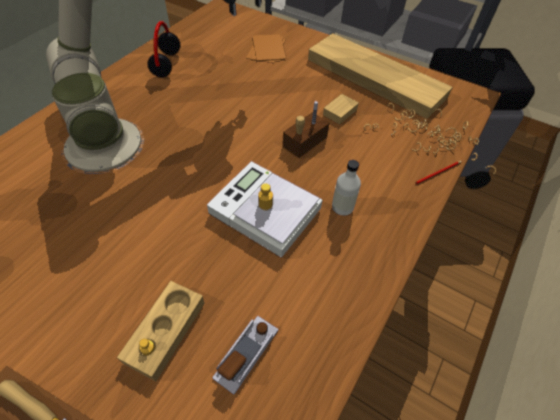

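View pics/side0.png

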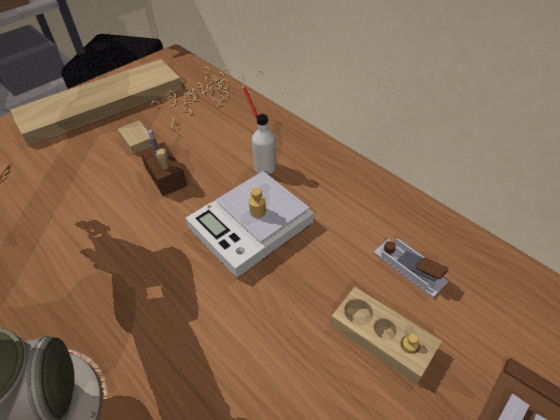

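View pics/wrist0.png

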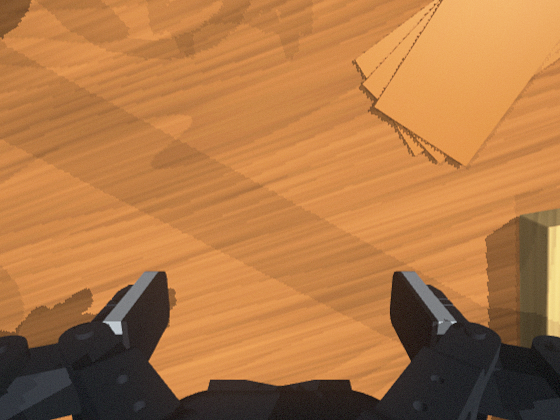

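```bash
python3 - <<'E'
from h import *
def crop(tag,x,y,w,h,o,s):
    c=cv2.imread(f'pics/{tag}.png')[y:y+h,x:x+w]; return cv2.resize(c,None,fx=s,fy=s,interpolation=cv2.INTER_CUBIC)
cv2.imwrite('pics/c1.png',crop('side0',180,165,140,110,0,5.7))
cv2.imwrite('pics/c2.png',crop('scene0',200,155,130,100,0,6))
a=crop('side0',325,285,120,100,0,3.3);b=crop('scene0',110,275,120,100,0,3.3)
c=crop('side0',115,115,120,80,0,3.3);d=crop('scene0',260,90,120,80,0,3.3)
cv2.imwrite('pics/c3.png',np.vstack([np.hstack([a,b]),np.hstack([c,d])]))
E
```

```text
(no output)
```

View pics/c1.png

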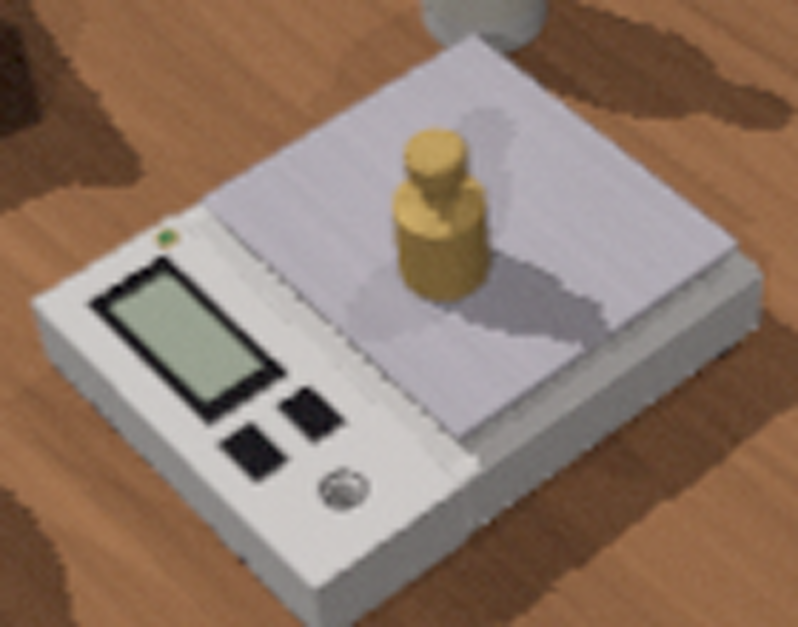

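View pics/c2.png

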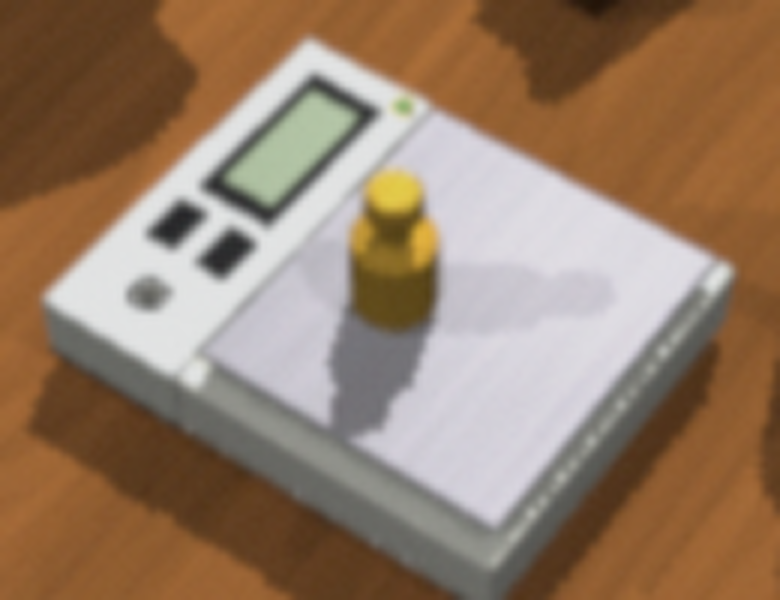

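View pics/c3.png

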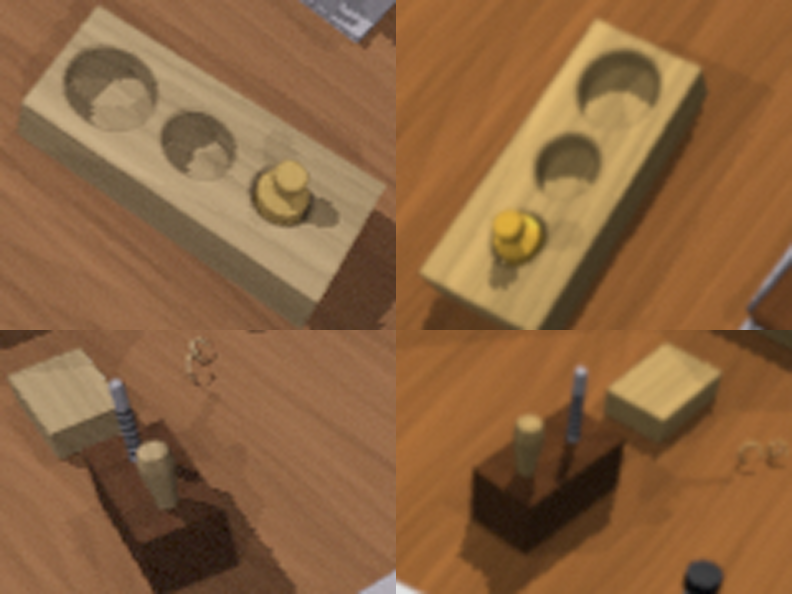

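```bash
python3 - <<'E'
from h import *
np.set_printoptions(precision=4,suppress=True)
A=load('side0');B=load('scene0')
def m(p,o,s): return [(p[0]+.5)/s-.5+o[0],(p[1]+.5)/s-.5+o[1]]
S={}
for n,pa,pb,z in [
('weight top',m((436,149),(180,165),5.7),m((395,190),(200,155),6),.130),
('cal',m((343,490),(180,165),5.7),m((149,293),(200,155),6),.045),
('led',m((167,238),(180,165),5.7),m((403,106),(200,155),6),.045),
('pan far',m((476,34),(180,165),5.7),m((720,262),(200,155),6),.058),
('pan right far',m((738,243),(180,165),5.7),m((492,528),(200,155),6),.058),
('pan right near',m((462,437),(180,165),5.7),m((208,352),(200,155),6),.058),
('pan left near',m((207,200),(180,165),5.7),m((432,110),(200,155),6),.058),
('bore',m((199,146),(325,285),3.3),m((172,164),(110,275),3.3),.040),
('big',m((110,88),(325,285),3.3),m((222,88),(110,275),3.3),.040),
('smalltop',m((292,174),(325,285),3.3),m((113,222),(110,275),3.3),.068),
('punchtop',m((117,53),(115,115),3.3),m((184,41),(260,90),3.3),.133),
('awl',m((153,117),(115,115),3.3),m((134,91),(260,90),3.3),.115)]:
    a=onz(A,*pa,z);b=onz(B,*pb,z);x,r=tri([ray(A,*pa),ray(B,*pb)])
    print(n,a[:2],b[:2],'mean',(a+b)[:2]/2,'tri',x,r[0]); S[n]=(a+b)/2
print(np.linalg.norm(S['bore']-S['big']), np.linalg.norm((S['bore']-S['smalltop'])[:2]),np.linalg.norm((S['punchtop']-S['awl'])[:2]))
for a,b in [('pan far','pan left near'),('pan right far','pan right near'),('bore','big'),('smalltop','big')]:
    d=S[a]-S[b];print(a,b,np.degrees(np.arctan2(d[1],d[0])),np.hypot(d[0],d[1]))
E
```

```text
weight top [0.5691 0.0395] [0.571  0.0429] mean [0.5701 0.0412] tri [0.5706 0.0425 0.1282] 0.0013498483392659804
cal [ 0.4742 -0.0066] [ 0.4746 -0.0039] mean [ 0.4744 -0.0052] tri [ 0.4747 -0.0048  0.0444] 0.0011450224471265694
led [0.5055 0.1448] [0.5056 0.1479] mean [0.5055 0.1464] tri [0.5059 0.1466 0.0447] 0.0011955468279683955
pan far [0.6724 0.1352] [0.6758 0.1379] mean [0.6741 0.1366] tri [0.675  0.1392 0.0547] 0.0010015786533278017
pan right far [ 0.6652 -0.0323] [ 0.6662 -0.0309] mean [ 0.6657 -0.0316] tri [ 0.666  -0.0311  0.0571] 0.0005856907612314213
pan right near [ 0.5177 -0.0274] [ 0.5211 -0.0228] mean [ 0.5194 -0.0251] tri [ 0.5198 -0.023   0.0544] 0.0018948614616701163
pan left near [0.5246 0.1395] [0.5244 0.1431] mean [0.5245 0.1413] tri [0.525  0.1413 0.058 ] 0.001408296639743732
bore [ 0.5555 -0.3375] [ 0.5583 -0.334 ] mean [ 0.5569 -0.3357] tri [ 0.5572 -0.3352  0.037 ] 0.0016942012497642763
big [ 0.5475 -0.2783] [ 0.5503 -0.2767] mean [ 0.5489 -0.2775] tri [ 0.5491 -0.2767  0.037 ] 0.0007242367549685571
smalltop [ 0.5642 -0.3879] [ 0.5656 -0.3855] mean [ 0.5649 -0.3867] tri [ 0.5651 -0.3865  0.0666] 0.0012145032317796795
punchtop [0.5165 0.382 ] [0.5161 0.385 ] mean [0.5163 0.3835] tri [0.5167 0.3831 0.1333] 0.0009497899068607605
awl [0.5035 0.3198] [0.5037 0.323 ] mean [0.5036 0.3214] tri [0.504  0.3218 0.1147] 0.0010582412246504488
0.058791622613257245 0.05156835225720351 0.06337967403565291
pan far pan left near -1.8241225245974464 0.14963670423553901
pan right far pan right near -2.549702311426392 0.14645284559182342
bore big -82.19548356048767 0.058791622613257245
smalltop big -81.65912976773059 0.11035446210413215
```

Request:
jog_arm --travel '[[0.01, -0.01, 0.01], [0.015, -0.018, 0.01], [0.02, -0.025, 0.01], [0.02, -0.026, 0.01], [0.02, -0.026, 0.005], [0.022, -0.026, 0], [0.022, -0.026, 0], [0.022, -0.026, 0], [0.022, -0.026, 0], [0.022, -0.026, 0], [0.022, -0.026, 0], [0.022, -0.026, 0], [0.022, -0.026, 0], [0.022, -0.026, 0], [0.022, -0.026, 0], [0.022, -0.026, 0], [0.022, -0.026, 0], [0.022, -0.026, 0], [0.022, -0.026, 0], [0.022, -0.025, 0]]' --dr '[[0, 0, -0.055], [0, 0, -0.055], [0, 0, -0.055], [0, 0, -0.055], [0, 0, -0.055], [0, 0, -0.055], [0, 0, -0.055], [0, 0, -0.055], [0, 0, -0.055], [0, 0, -0.055], [0, 0, -0.055], [0, 0, -0.055], [0, 0, -0.055], [0, 0, -0.055], [0, 0, -0.055], [0, 0, -0.055], [0, 0, -0.055], [0, 0, -0.055], [0, 0, -0.055], [0, 0, -0.055]]' --jaw 0.06

```text
time_s: 1.82
position: [0.5928, 0.0251, 0.2509]
tool_rot: [[-0.139, 0.99, -0.001], [0.99, 0.139, 0.0], [0.0, -0.001, -1.0]]
ft_force: [0.6, -0.1, -0.5]
grip_width: 0.0601
```

Request:
jog_arm --travel '[[0, 0, 0], [0, 0, 0], [0, 0, 0]]' --dr '[[0, 0, 0], [0, 0, 0], [0, 0, 0]]'

```text
time_s: 2.07
position: [0.5917, 0.027, 0.2509]
tool_rot: [[-0.143, 0.99, -0.001], [0.99, 0.143, 0.0], [0.001, -0.001, -1.0]]
ft_force: [0.1, 0.3, 0.1]
grip_width: 0.0598
```

```bash
python3 - <<'E'
from h import *
im=snap('wrist','w1');print(observe()); print(proj(im,[.570,.0412,.130]),proj(im,[.4744,-.0052,.045]),proj(im,observe()['position']))
E
```

```text
{'time_s': 2.1167, 'q': array([-8.79554657e+00,  2.47319500e+01,  6.22013652e+01,  1.25888943e-02,
        9.30909055e+01, -1.70536966e+01]), 'qvel': array([ 0.63205644, -0.57390008,  0.12523152,  0.05650295, -0.07308787,
        0.03389396]), 'joint_efforts': array([-9.08643957e-01, -4.78381348e+01, -2.44113028e+01, -2.55495653e-02,
       -1.86845404e-02,  6.69413985e-04]), 'position': array([0.59154794, 0.02743157, 0.25124921]), 'tool_rot': array([[-1.43645008e-01,  9.89629205e-01, -3.84213825e-04],
       [ 9.89629224e-01,  1.43645120e-01,  2.81457645e-04],
       [ 3.33729146e-04, -3.39799244e-04, -9.99999887e-01]]), 'ft_force': array([-0.25101681, -0.19772219,  0.85442988]), 'wrist_torque': array([ 0.02035264, -0.04542707,  0.03697735]), 'grip_width': 0.060121770620213434}
[254.78426686 177.49017642] [161.99566358 193.99247578] [279.27960066 256.21007269]
```

View pics/w1.png

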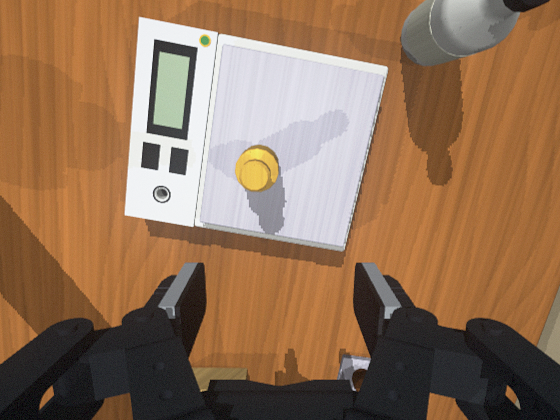

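```bash
python3 - <<'E'
from h import *
im=load('w1')
def cr(x,y,w,h,s): return cv2.resize(im['color'][y:y+h,x:x+w,::-1],None,fx=s,fy=s,interpolation=cv2.INTER_CUBIC)
cv2.imwrite('pics/w1c.png',np.hstack([cr(225,135,70,70,5.6),cr(130,160,70,70,5.6)]))
print(onz(im,255.5,174.5,.13),onz(im,161.8,193.8,.045))
E
```

```text
[0.57025586 0.04362124 0.13      ] [ 0.47418923 -0.0050265   0.045     ]
```

View pics/w1c.png

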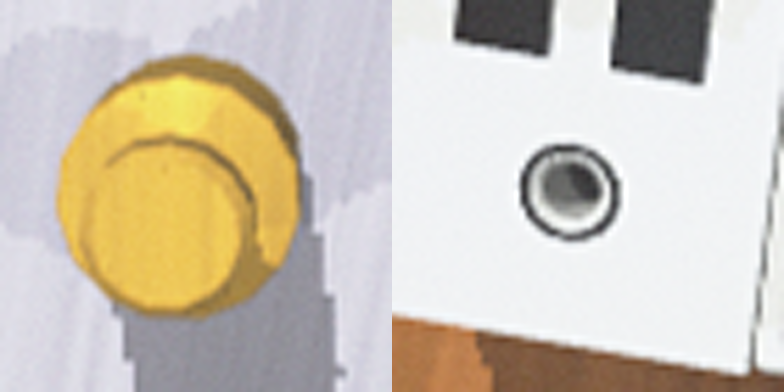

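```bash
python3 - <<'E'
from h import *
im=load('w1')
print(onz(im,254.8,175.1,.13),onz(im,161.4,194.1,.045), (250-80)/5.6)
E
```

```text
[0.56977465 0.04307388 0.13      ] [ 0.47380183 -0.00540086  0.045     ] 30.357142857142858
```

Request:
jog_arm --travel '[[-0.005, 0.004, -0.01], [-0.006, 0.004, -0.02], [-0.006, 0.004, -0.02], [-0.005, 0.003, -0.02], [0, 0, -0.02], [0, 0, -0.015], [0, 0, -0.01], [0, 0, -0.01], [0, 0, -0.01], [0, 0, -0.007], [0, 0, -0.005], [0, 0, 0], [0, 0, 0]]' --dr '[[0, 0, 0], [0, 0, 0], [0, 0, 0], [0, 0, 0], [0, 0, 0], [0, 0, 0], [0, 0, 0], [0, 0, 0], [0, 0, 0], [0, 0, 0], [0, 0, 0], [0, 0, 0], [0, 0, 0]]' --jaw 0.06

```text
time_s: 3.2
position: [0.5702, 0.0417, 0.1044]
tool_rot: [[-0.142, 0.99, 0.0], [0.99, 0.142, -0.0], [-0.0, 0.0, -1.0]]
ft_force: [-0.0, 1.1, 1.0]
grip_width: 0.06
```

```bash
python3 - <<'E'
from h import *
im=snap('wrist','w2');snap('scene','s2');print(observe()['position'],observe()['time_s'])
E
```

```text
[0.57043619 0.04161519 0.10478068] 3.3
```

View pics/w2.png

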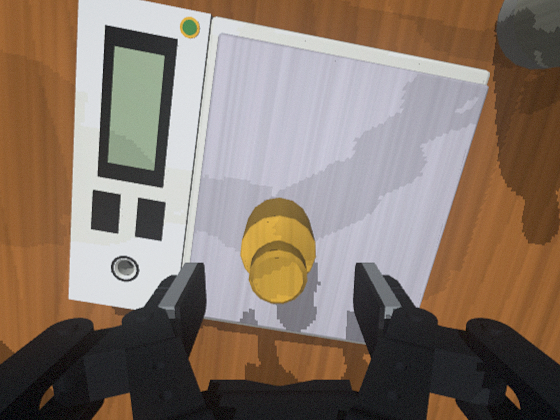

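Request:
jog_arm --travel '[[0, 0, 0], [0, 0, 0], [0, 0, 0], [0, 0, 0], [0, 0, 0], [0, 0, 0], [0, 0, 0], [0, 0, 0]]' --dr '[[0, 0, 0], [0, 0, 0], [0, 0, 0], [0, 0, 0], [0, 0, 0], [0, 0, 0], [0, 0, 0], [0, 0, 0]]' --jaw 0.0 --newtons 60

```text
time_s: 3.97
position: [0.5707, 0.0415, 0.1065]
tool_rot: [[-0.143, 0.99, 0.003], [0.99, 0.143, -0.001], [-0.001, 0.003, -1.0]]
ft_force: [-5.1, -0.8, 14.9]
grip_width: -0.0004
```

Request:
jog_arm --travel '[[0, 0, 0.003], [0, 0, 0.006], [0, 0, 0.01], [0, 0, 0.015], [0, 0, 0.015], [0, 0, 0.01], [0, 0, 0], [0, 0, 0]]' --dr '[[0, 0, 0], [0, 0, 0], [0, 0, 0], [0, 0, 0], [0, 0, 0], [0, 0, 0], [0, 0, 0], [0, 0, 0]]'

```text
time_s: 4.63
position: [0.5701, 0.0417, 0.1634]
tool_rot: [[-0.143, 0.99, 0.001], [0.99, 0.143, -0.0], [-0.0, 0.001, -1.0]]
ft_force: [-0.2, -0.4, -0.1]
grip_width: -0.0002
```

```bash
python3 - <<'E'
from h import *
snap('wrist','w3');a=snap('side','d3');b=snap('scene','s3')
cv2.imwrite('pics/w3c.png',np.hstack([cv2.resize(a['color'][120:290,180:330,::-1],None,fx=2.6,fy=2.6),cv2.resize(b['color'][100:270,190:340,::-1],None,fx=2.6,fy=2.6)]))
E
```

```text
(no output)
```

View pics/w3.png

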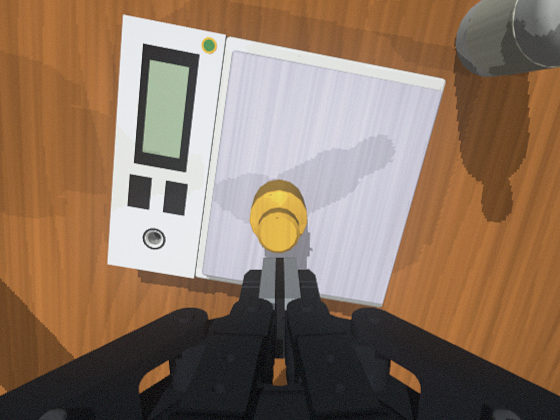

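View pics/w3c.png

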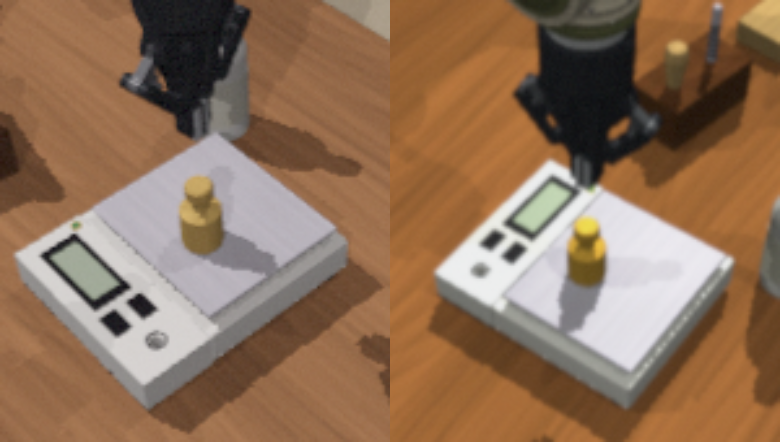

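```bash
python3 - <<'E'
from h import *
np.set_printoptions(precision=4,suppress=True)
im=load('w2');print(proj(im,[.5703,.0417,.13]),proj(im,[.5703,.0417,.1045]))
o=np.array([.5703,.0417,.13])
for y in(-.02,-.01,.01,.02): print(y,proj(im,o+[0,y,0]))
im=load('w3');print(proj(im,[.5703,.0417,.13]),proj(im,[.5701,.0417,.1634]))
def cr(im,x,y,w,h,s): return cv2.resize(im['color'][y:y+h,x:x+w,::-1],None,fx=s,fy=s,interpolation=cv2.INTER_CUBIC)
cv2.imwrite('pics/w3d.png',np.hstack([cr(load('w2'),180,180,200,130,2),cr(im,180,170,200,130,2)]))
a=load('side0');b=load('d3');print(cv2.absdiff(a['color'][200:222,240:275],b['color'][200:222,240:275]).mean())
E
```

```text
[279.6675 280.2767] [279.6398 256.8649]
-0.02 [273.0059 322.4357]
-0.01 [276.2805 301.7115]
0.01 [283.1727 258.094 ]
0.02 [286.8023 235.1237]
[279.7629 234.4313] [279.4334 256.8002]
8.327272727272728
```

View pics/w3d.png

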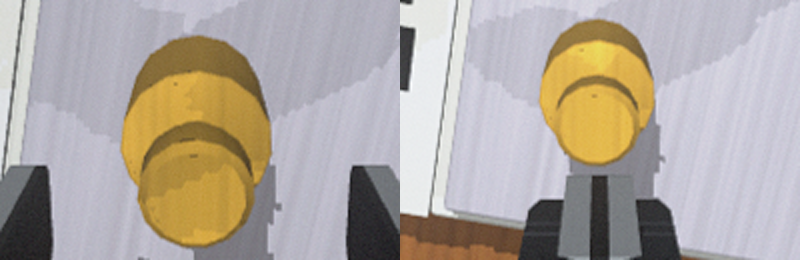

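```bash
python3 - <<'E'
from h import *
np.set_printoptions(precision=4,suppress=True)
a=load('d3');b=load('s3')
P=[.5701,.0417,.1634]
print('pred',proj(a,P),proj(b,P))
def cr(im,c,s): 
    x,y=int(c[0])-30,int(c[1])-30; o=cv2.resize(im['color'][y:y+60,x:x+60,::-1],None,fx=s,fy=s,interpolation=cv2.INTER_CUBIC)
    cv2.circle(o,(int((c[0]-x+.5)*s),int((c[1]-y+.5)*s)),3,(0,0,255),1); return o
cv2.imwrite('pics/t.png',np.hstack([cr(a,proj(a,P),6.6),cr(b,proj(b,P),6.6)]))
E
```

```text
pred [254.849  179.0755] [264.787  177.0807]
```

View pics/t.png

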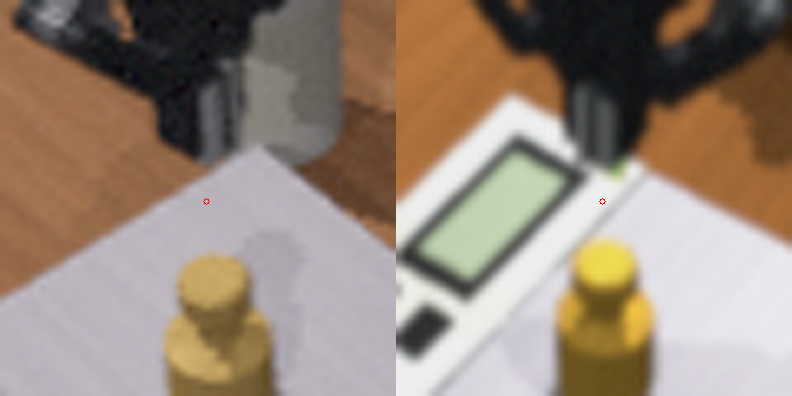

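```bash
python3 - <<'E'
from h import *
np.set_printoptions(precision=4,suppress=True)
a=load('d3');b=load('s3')
m=lambda p,x,y:((p[0]+.5)/6.6-.5+x,(p[1]+.5)/6.6-.5+y)
for pa,pb in [((208,163),(200,165)),((220,160),(205,168)),((200,160),(195,162))]:
    print(tri([ray(a,*m(pa,224,149)),ray(b,*m(pb,234,147))]))
print(tri([ray(a,*m((214,278),224,149)),ray(b,*m((605-396,265),234,147))]))
E
```

```text
(array([0.5693, 0.0388, 0.1836]), [np.float64(0.0005830950153719423), np.float64(0.0005830950153720255)])
(array([0.5724, 0.0369, 0.1848]), [np.float64(0.0011760503882327525), np.float64(0.0011760503882327735)])
(array([0.5673, 0.0394, 0.1848]), [np.float64(0.00040892502759219186), np.float64(0.00040892502759219495)])
(array([0.5706, 0.0422, 0.1277]), [np.float64(0.0006627382921356925), np.float64(0.0006627382921357884)])
```

Request:
jog_arm --travel '[[0, 0.001, 0], [0, 0, 0], [0, 0, 0], [0, 0, 0], [0, 0, -0.01], [0, 0, -0.02], [0, 0, -0.015], [0, 0, -0.01], [0, 0, -0.01], [0, 0, -0.01], [0, 0, -0.006], [0, 0, 0], [0, 0, 0]]' --dr '[[0, 0, 0], [0, 0, 0], [0, 0, 0], [0, 0, 0], [0, 0, 0], [0, 0, 0], [0, 0, 0], [0, 0, 0], [0, 0, 0], [0, 0, 0], [0, 0, 0], [0, 0, 0], [0, 0, 0]]' --jaw 0.06 --newtons 60

```text
time_s: 5.87
position: [0.5702, 0.0427, 0.0823]
tool_rot: [[-0.143, 0.99, 0.0], [0.99, 0.143, -0.0], [-0.0, 0.0, -1.0]]
ft_force: [0.2, 1.1, 0.5]
grip_width: 0.06
```

```bash
python3 - <<'E'
from h import *
im=snap('wrist','w4');a=snap('side','d4');b=snap('scene','s4')
cv2.imwrite('pics/w4c.png',np.hstack([cv2.resize(a['color'][140:240,205:305,::-1],None,fx=4,fy=4),cv2.resize(b['color'][130:230,215:315,::-1],None,fx=4,fy=4)]))
E
```

```text
(no output)
```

View pics/w4.png

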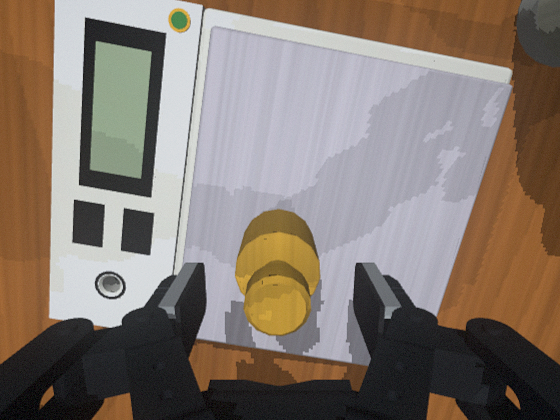

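View pics/w4c.png

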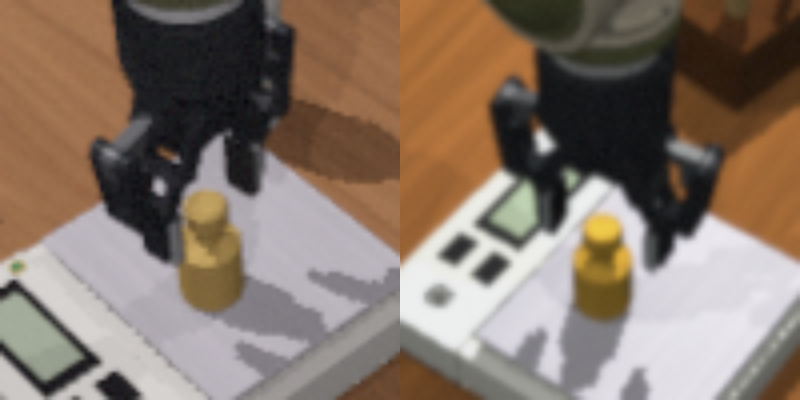

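Request:
jog_arm --travel '[[0, 0, 0], [0, 0, 0], [0, 0, 0], [0, 0, 0], [0, 0, 0], [0, 0, 0], [0, 0, 0]]' --dr '[[0, 0, 0], [0, 0, 0], [0, 0, 0], [0, 0, 0], [0, 0, 0], [0, 0, 0], [0, 0, 0]]' --jaw 0.0 --newtons 60

```text
time_s: 6.6
position: [0.5702, 0.0426, 0.0827]
tool_rot: [[-0.143, 0.99, 0.0], [0.99, 0.143, -0.0], [-0.0, 0.0, -1.0]]
ft_force: [-1.8, 0.0, 5.3]
grip_width: 0.0226
```

```bash
python3 - <<'E'
from h import *
im=snap('wrist','w5');a=snap('side','d5');b=snap('scene','s5');o=observe();print(o['grip_width'],o['ft_force'],o['position'])
cv2.imwrite('pics/w5c.png',np.hstack([cv2.resize(a['color'][165:235,225:295,::-1],None,fx=5.6,fy=5.6,interpolation=2),cv2.resize(b['color'][150:220,230:300,::-1],None,fx=5.6,fy=5.6,interpolation=2)]))
E
```

```text
0.02265930852419502 [-2.00646326  0.1249451   5.73832851] [0.57011344 0.04266464 0.08265107]
```

View pics/w5.png

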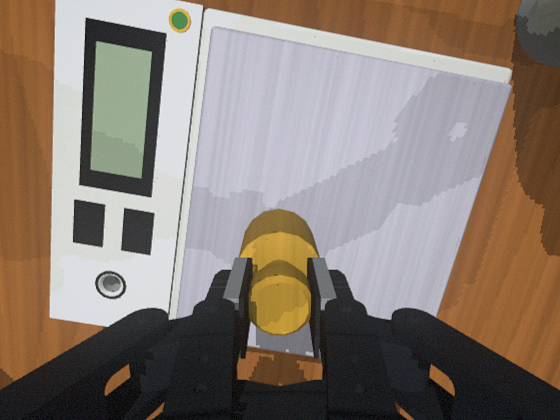

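View pics/w5c.png

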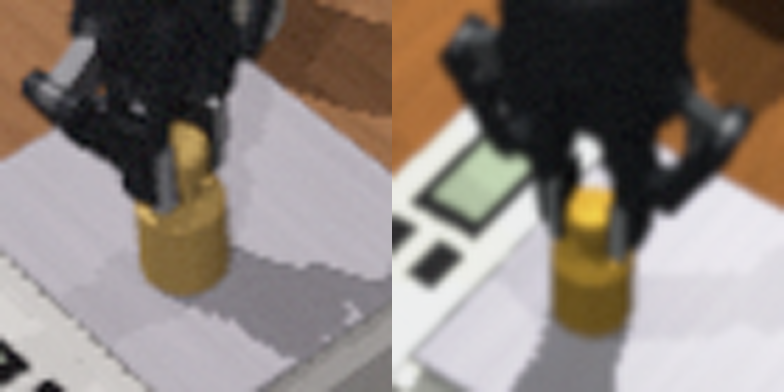

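Request:
jog_arm --travel '[[0, 0, 0.002], [0, 0, 0.003], [0, 0, 0.005], [0, 0, 0.005], [0, 0, 0], [0, 0, 0], [0, 0, 0]]' --dr '[[0, 0, 0], [0, 0, 0], [0, 0, 0], [0, 0, 0], [0, 0, 0], [0, 0, 0], [0, 0, 0]]' --newtons 80

```text
time_s: 7.33
position: [0.5699, 0.0427, 0.0971]
tool_rot: [[-0.142, 0.99, -0.0], [0.99, 0.142, 0.0], [0.0, -0.0, -1.0]]
ft_force: [0.1, -1.1, -4.8]
grip_width: 0.0223
```

```bash
python3 - <<'E'
from h import *
im=snap('wrist','w6');a=snap('side','d6');b=snap('scene','s6');o=observe();print(o['grip_width'],o['ft_force'],o['position'])
cv2.imwrite('pics/w6c.png',np.hstack([cv2.resize(a['color'][165:235,225:295,::-1],None,fx=5.6,fy=5.6,interpolation=2),cv2.resize(b['color'][150:220,230:300,::-1],None,fx=5.6,fy=5.6,interpolation=2)]))
E
```

```text
0.022180173978604403 [-0.07534963  0.82794359 -5.96232815] [0.5699367  0.04271822 0.09697368]
```

View pics/w6.png

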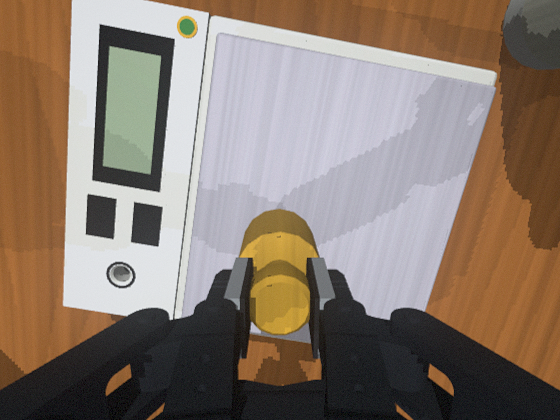

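View pics/w6c.png

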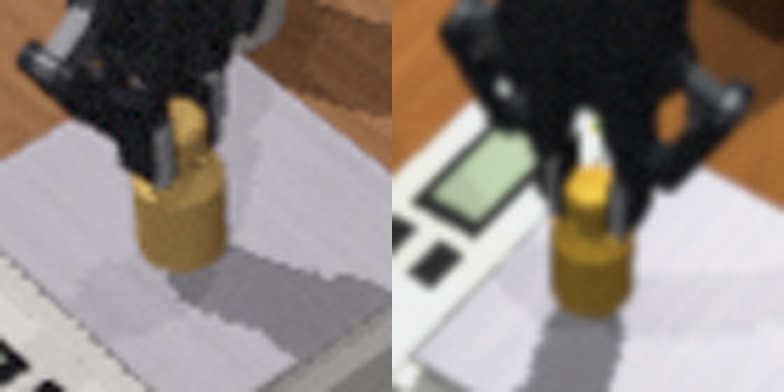

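Request:
jog_arm --travel '[[0, 0, 0.01], [0, 0, 0.015], [0, 0, 0.015], [0, -0.006, 0.015], [0, -0.012, 0.008], [-0.001, -0.02, 0], [-0.001, -0.026, 0], [-0.001, -0.03, 0], [-0.001, -0.03, 0], [-0.001, -0.03, 0], [-0.001, -0.03, 0], [-0.001, -0.03, 0], [-0.001, -0.03, 0], [-0.001, -0.03, 0], [-0.001, -0.03, 0], [-0.001, -0.03, 0], [-0.001, -0.03, 0], [-0.001, -0.03, 0], [-0.001, -0.027, 0], [0, -0.021, 0]]' --dr '[[0, 0, 0], [0, 0, 0], [0, 0, 0], [0, 0, 0], [0, 0, 0], [0, 0, 0], [0, 0, 0], [0, 0, 0], [0, 0, 0], [0, 0, 0], [0, 0, 0], [0, 0, 0], [0, 0, 0], [0, 0, 0], [0, 0, 0], [0, 0, 0], [0, 0, 0], [0, 0, 0], [0, 0, 0], [0, 0, 0]]'

```text
time_s: 9.15
position: [0.5548, -0.4023, 0.16]
tool_rot: [[-0.141, 0.99, -0.001], [0.99, 0.141, -0.0], [-0.0, -0.001, -1.0]]
ft_force: [-0.8, 1.3, -5.0]
grip_width: 0.0221
```

Request:
jog_arm --travel '[[0, 0, 0], [0, 0, 0], [0, 0, 0], [0, 0, 0]]' --dr '[[0, 0, 0], [0, 0, 0], [0, 0, 0], [0, 0, 0]]'

```text
time_s: 9.48
position: [0.556, -0.3986, 0.1603]
tool_rot: [[-0.143, 0.99, -0.0], [0.99, 0.143, 0.0], [0.0, -0.0, -1.0]]
ft_force: [-0.6, -1.0, -5.2]
grip_width: 0.0221
```

```bash
python3 - <<'E'
from h import *
im=snap('wrist','w7');o=observe();print(o['grip_width'],o['ft_force'],o['position'],proj(im,[.5569,-.3357,.04]),proj(im,[.5489,-.2775,.04]))
E
```

```text
0.022059109404680782 [ 0.71916193 -0.19903644 -5.05993703] [ 0.55613085 -0.39848866  0.16045315] [292.7719404  118.19773879] [294.19672358  32.37384289]
```

View pics/w7.png

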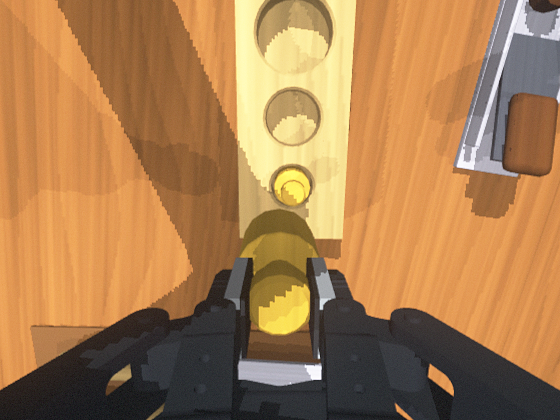

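```bash
python3 - <<'E'
from h import *
im=load('w7');cv2.imwrite('pics/w7c.png',cv2.resize(im['color'][80:150,255:330,::-1],None,fx=8,fy=8,interpolation=2))
print(onz(im,292.3,116.6,.04),onz(im,294.5,34.5,.04),onz(im,264,116.6,.04),onz(im,320.5,116.6,.04))
E
```

```text
[ 0.5563736  -0.33460655  0.04      ] [ 0.54932421 -0.2788281   0.04      ] [ 0.53543717 -0.33764344  0.04      ] [ 0.57723328 -0.33158079  0.04      ]
```

View pics/w7c.png

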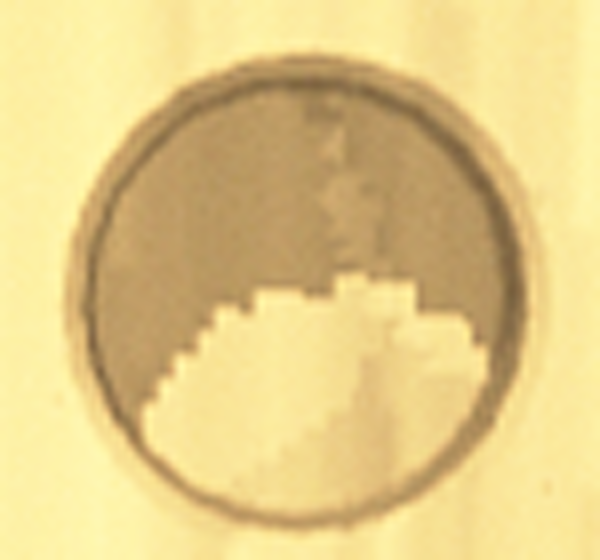

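Request:
jog_arm --travel '[[0, 0.008, 0], [0, 0.014, 0], [0, 0.016, 0], [0, 0.014, 0], [0, 0.008, 0], [0, 0.004, -0.005], [0, 0, -0.015], [0, 0, -0.02], [0, 0, -0.015], [0, 0, -0.01], [0, 0, -0.007], [0, 0, -0.003], [0, 0, 0], [0, 0, 0], [0, 0, 0]]' --dr '[[0, 0, 0], [0, 0, 0], [0, 0, 0], [0, 0, 0], [0, 0, 0], [0, 0, 0], [0, 0, 0], [0, 0, 0], [0, 0, 0], [0, 0, 0], [0, 0, 0], [0, 0, 0], [0, 0, 0], [0, 0, 0], [0, 0, 0]]'

```text
time_s: 10.78
position: [0.5565, -0.3356, 0.0862]
tool_rot: [[-0.143, 0.99, 0.001], [0.99, 0.143, -0.001], [-0.001, 0.001, -1.0]]
ft_force: [0.7, 1.3, -3.8]
grip_width: 0.0218
```

```bash
python3 - <<'E'
from h import *
im=snap('wrist','w8');a=snap('side','d8');b=snap('scene','s8');o=observe();print(o['grip_width'],o['ft_force'],o['position'])
cv2.imwrite('pics/w8c.png',np.hstack([cv2.resize(a['color'][275:375,325:425,::-1],None,fx=4,fy=4,interpolation=2),cv2.resize(b['color'][265:365,110:210,::-1],None,fx=4,fy=4,interpolation=2)]))
E
```

```text
0.021727946697791073 [-0.50531627 -0.55854326 -5.40698153] [ 0.55628384 -0.33549525  0.08587334]
```

View pics/w8.png

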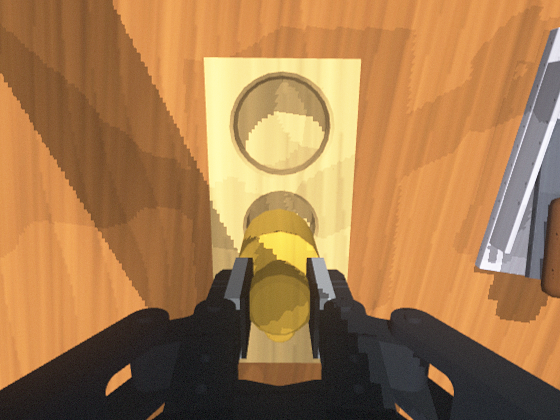

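View pics/w8c.png

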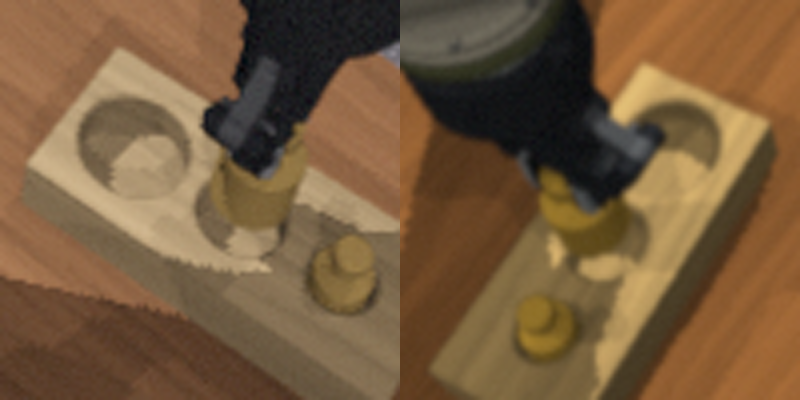

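Request:
jog_arm --travel '[[0, 0.001, -0.004], [0, 0, -0.006], [0, 0, -0.006], [0, 0, -0.005], [0, 0, -0.005], [0, 0, -0.005], [0, 0, -0.004], [0, 0, 0]]' --dr '[[0, 0, 0], [0, 0, 0], [0, 0, 0], [0, 0, 0], [0, 0, 0], [0, 0, 0], [0, 0, 0], [0, 0, 0]]'

```text
time_s: 11.6
position: [0.5558, -0.334, 0.0491]
tool_rot: [[-0.143, 0.99, -0.001], [0.99, 0.143, 0.001], [0.001, -0.001, -1.0]]
ft_force: [0.2, -0.3, -5.2]
grip_width: 0.0221
```

Request:
jog_arm --travel '[[0.0005, 0, -0.003], [0, 0, -0.002], [0, 0, -0.002], [0, 0, -0.001], [0, 0, -0.001], [0, 0, 0]]' --dr '[[0, 0, 0], [0, 0, 0], [0, 0, 0], [0, 0, 0], [0, 0, 0], [0, 0, 0]]'

```text
time_s: 12.1
position: [0.5565, -0.3343, 0.0411]
tool_rot: [[-0.142, 0.99, -0.0], [0.99, 0.142, 0.0], [0.0, -0.0, -1.0]]
ft_force: [0.8, 1.0, -5.1]
grip_width: 0.022
```

Request:
jog_arm --travel '[[0, 0, -0.001], [0, 0, -0.001], [0, 0, -0.0005], [0, 0, 0]]' --dr '[[0, 0, 0], [0, 0, 0], [0, 0, 0], [0, 0, 0]]'

```text
time_s: 12.43
position: [0.5568, -0.3347, 0.0398]
tool_rot: [[-0.142, 0.99, 0.001], [0.99, 0.142, -0.001], [-0.001, 0.001, -1.0]]
ft_force: [-1.9, 0.2, 4.6]
grip_width: 0.0219
```

Request:
jog_arm --travel '[[0, 0, 0], [0, 0, 0], [0, 0, 0], [0, 0, 0], [0, 0, 0], [0, 0, 0]]' --dr '[[0, 0, 0], [0, 0, 0], [0, 0, 0], [0, 0, 0], [0, 0, 0], [0, 0, 0]]' --jaw 0.05

```text
time_s: 12.93
position: [0.5566, -0.3343, 0.0387]
tool_rot: [[-0.143, 0.99, 0.0], [0.99, 0.143, 0.0], [0.0, 0.0, -1.0]]
ft_force: [0.3, -0.0, -0.0]
grip_width: 0.0502
```

Request:
jog_arm --travel '[[0, 0, 0.004], [0, 0, 0.01], [0, 0, 0.015], [0, 0, 0.02], [0, 0, 0.03], [0, 0, 0.03], [0, 0, 0.03], [0, 0, 0.015], [0, 0, 0], [0, 0, 0]]' --dr '[[0, 0, 0], [0, 0, 0], [0, 0, 0], [0, 0, 0], [0, 0, 0], [0, 0, 0], [0, 0, 0], [0, 0, 0], [0, 0, 0], [0, 0, 0]]'

```text
time_s: 13.77
position: [0.5567, -0.3344, 0.1939]
tool_rot: [[-0.143, 0.99, 0.002], [0.99, 0.143, -0.001], [-0.002, 0.001, -1.0]]
ft_force: [-0.0, -0.8, -0.6]
grip_width: 0.0497
```

```bash
python3 - <<'E'
from h import *
im=snap('wrist','w9');a=snap('side','d9');b=snap('scene','s9');o=observe();print(o['grip_width'],o['ft_force'],o['position'],o['q'],o['tool_rot'])
cv2.imwrite('pics/w9c.png',np.hstack([cv2.resize(a['color'][275:375,325:425,::-1],None,fx=4,fy=4,interpolation=2),cv2.resize(b['color'][265:365,110:210,::-1],None,fx=4,fy=4,interpolation=2)]))
E
```

```text
0.05043629110063108 [-0.36031836 -0.32794134 -0.62046855] [ 0.55613505 -0.33395112  0.19143936] [-4.14201477e+01  3.26195988e+01  5.82715882e+01  5.30948076e-04
  8.92540773e+01 -4.96114433e+01] [[-0.1424766   0.98979636 -0.00189507]
 [ 0.98979628  0.14247981  0.00168427]
 [ 0.00193709 -0.00163576 -0.99999679]]
```

View pics/w9.png

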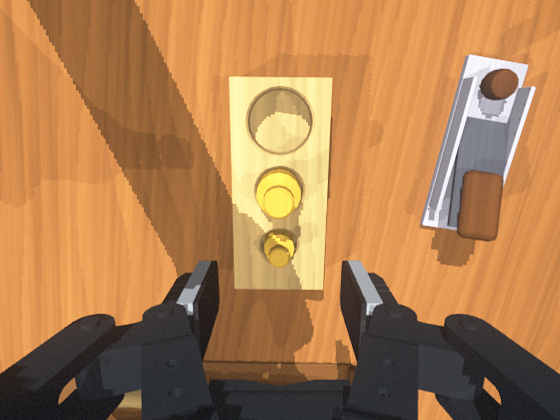

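View pics/w9c.png

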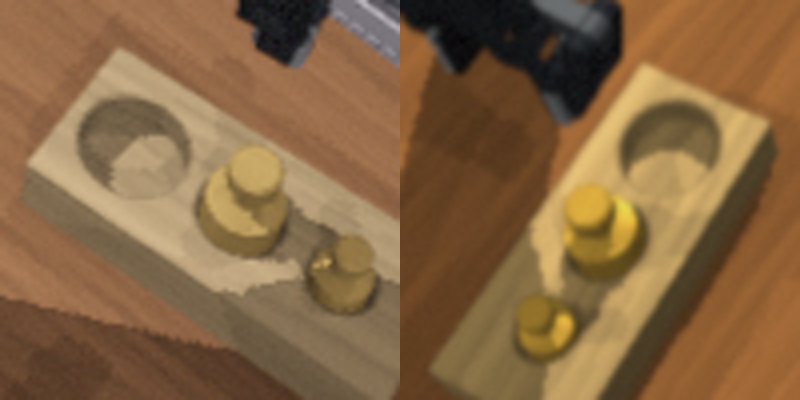

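Request:
jog_arm --travel '[[0, 0.01, 0.005], [-0.001, 0.02, 0.005], [-0.001, 0.03, 0.005], [-0.001, 0.035, 0.005], [-0.002, 0.038, 0.005], [-0.002, 0.038, 0.005], [-0.002, 0.038, 0], [-0.002, 0.038, 0], [-0.002, 0.038, 0], [-0.002, 0.038, 0], [-0.002, 0.038, 0], [-0.002, 0.038, 0], [-0.003, 0.038, 0], [-0.003, 0.038, 0], [-0.003, 0.038, 0], [-0.003, 0.038, 0], [-0.003, 0.038, 0], [-0.003, 0.038, 0], [-0.003, 0.038, 0], [-0.001, 0.025, 0]]' --dr '[[0, 0, -0.0173], [0, 0, -0.0173], [0, 0, -0.0173], [0, 0, -0.0173], [0, 0, -0.0173], [0, 0, -0.0173], [0, 0, -0.0173], [0, 0, -0.0173], [0, 0, -0.0173], [0, 0, -0.0173], [0, 0, -0.0173], [0, 0, -0.0173], [0, 0, -0.0173], [0, 0, -0.0173], [0, 0, -0.0173], [0, 0, -0.0173], [0, 0, -0.0173], [0, 0, -0.0173], [0, 0, -0.0173], [0, 0, -0.0173]]' --jaw 0.05

```text
time_s: 15.58
position: [0.5142, 0.3588, 0.2214]
tool_rot: [[0.2, 0.98, -0.002], [0.98, -0.2, -0.0], [-0.001, -0.002, -1.0]]
ft_force: [-0.5, -0.3, -0.3]
grip_width: 0.0501
```

Request:
jog_arm --travel '[[0, 0, 0], [0, 0, 0], [0, 0, 0], [0, 0, 0]]' --dr '[[0, 0, 0], [0, 0, 0], [0, 0, 0], [0, 0, 0]]'

```text
time_s: 15.92
position: [0.5158, 0.3545, 0.2224]
tool_rot: [[0.203, 0.979, -0.001], [0.979, -0.203, -0.001], [-0.001, -0.001, -1.0]]
ft_force: [-0.8, -0.4, 0.2]
grip_width: 0.05
```

```bash
python3 - <<'E'
from h import *
im=snap('wrist','w10');o=observe();print(o['grip_width'],o['ft_force'],o['position'],o['tool_rot'],proj(im,[.5163,.3835,.133]),proj(im,[.5163,.3835,.06]),proj(im,[.5036,.3214,.115]))
E
```

```text
0.04979016775895045 [-0.81418425 -0.15994262  0.11268468] [0.51587729 0.3545164  0.22263403] [[ 2.03045904e-01  9.79169148e-01 -3.74907126e-04]
 [ 9.79169144e-01 -2.03046025e-01 -3.16723922e-04]
 [-3.86249694e-04 -3.02787995e-04 -9.99999880e-01]] [272.1348435  169.07583951] [273.7699192  156.22103546] [273.17736683 245.89111305]
```

View pics/w10.png

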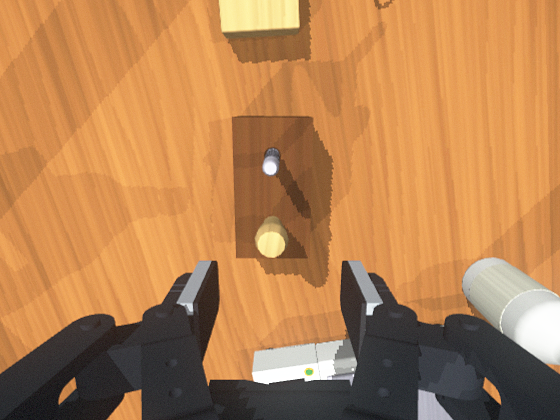

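```bash
python3 - <<'E'
from h import *
im=load('w10');cv2.imwrite('pics/w10c.png',cv2.resize(im['color'][140:190,245:300,::-1],None,fx=10,fy=10,interpolation=2));print(onz(im,270.8,168.5,.133))
E
```

```text
[0.51547843 0.38407868 0.133     ]
```

View pics/w10c.png

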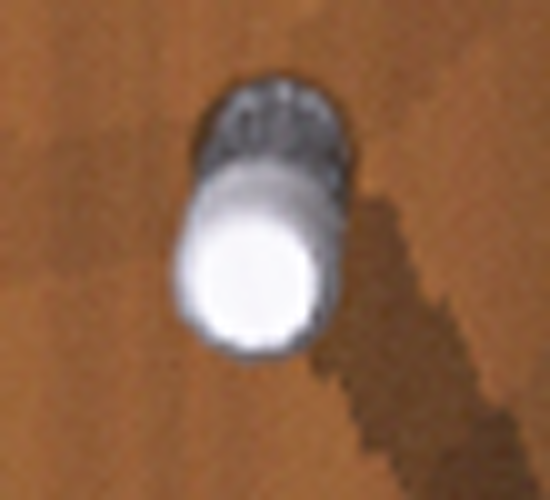

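Request:
jog_arm --travel '[[0, 0.008, -0.005], [0, 0.012, -0.01], [0, 0.0095, -0.015], [0, 0, -0.02], [0, 0, -0.02], [0, 0, -0.02], [0, 0, -0.02], [0, 0, -0.02], [0, 0, -0.015], [0, 0, -0.01], [0, 0, -0.008], [0, 0, -0.005], [0, 0, -0.002], [0, 0, 0], [0, 0, 0]]' --dr '[[0, 0, 0], [0, 0, 0], [0, 0, 0], [0, 0, 0], [0, 0, 0], [0, 0, 0], [0, 0, 0], [0, 0, 0], [0, 0, 0], [0, 0, 0], [0, 0, 0], [0, 0, 0], [0, 0, 0], [0, 0, 0], [0, 0, 0]]' --jaw 0.04

```text
time_s: 17.22
position: [0.5159, 0.3854, 0.0534]
tool_rot: [[0.202, 0.979, 0.001], [0.979, -0.202, 0.001], [0.001, 0.001, -1.0]]
ft_force: [0.6, -0.7, 0.4]
grip_width: 0.04
```

```bash
python3 - <<'E'
from h import *
im=snap('wrist','w11');a=snap('side','d11');b=snap('scene','s11');o=observe();print(o['grip_width'],o['ft_force'],o['position'])
cv2.imwrite('pics/w11c.png',np.hstack([cv2.resize(a['color'][100:200,100:200,::-1],None,fx=4,fy=4,interpolation=2),cv2.resize(b['color'][80:180,255:355,::-1],None,fx=4,fy=4,interpolation=2)]))
E
```

```text
0.04013034094554534 [-0.01984433 -0.78194465  0.02771412] [0.5158547  0.38533634 0.05340191]
```

View pics/w11.png

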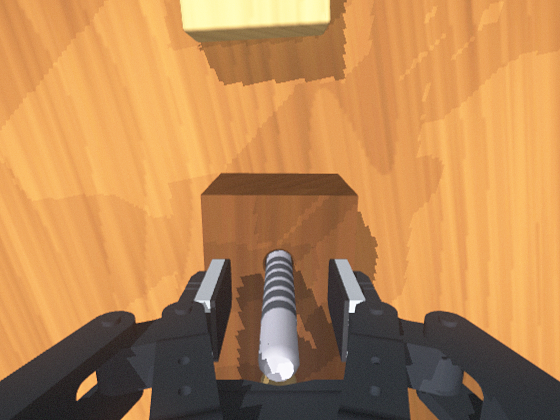

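View pics/w11c.png

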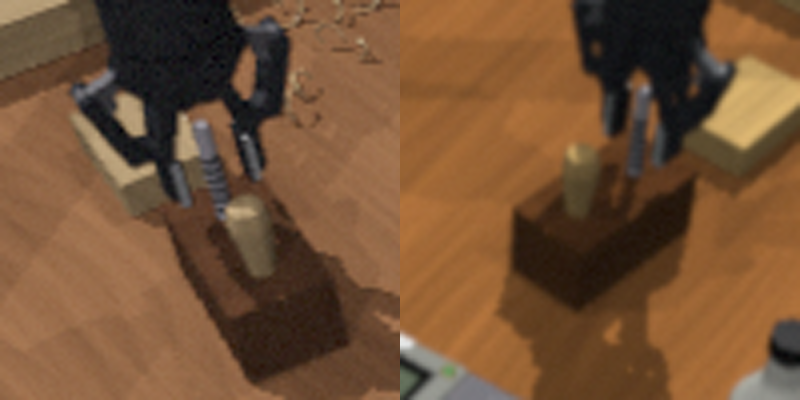

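Request:
jog_arm --travel '[[0, -0.001, 0], [0, 0, 0], [0, 0, 0], [0, 0, 0], [0, 0, 0], [0, 0, 0], [0, 0, 0]]' --dr '[[0, 0, 0], [0, 0, 0], [0, 0, 0], [0, 0, 0], [0, 0, 0], [0, 0, 0], [0, 0, 0]]' --jaw 0.0 --newtons 80

```text
time_s: 17.95
position: [0.5156, 0.3842, 0.0531]
tool_rot: [[0.202, 0.979, 0.0], [0.979, -0.202, 0.0], [0.0, 0.0, -1.0]]
ft_force: [-2.3, 0.1, 6.0]
grip_width: 0.0099
```

Request:
jog_arm --travel '[[0, 0, 0.003], [0, 0, 0.008], [0, 0, 0.012], [0, 0, 0.016], [0, 0, 0.02], [0, 0, 0.02], [0, 0, 0.02], [0, 0, 0.015], [0, 0, 0.006], [0, 0, 0], [0, 0, 0]]' --dr '[[0, 0, 0], [0, 0, 0], [0, 0, 0], [0, 0, 0], [0, 0, 0], [0, 0, 0], [0, 0, 0], [0, 0, 0], [0, 0, 0], [0, 0, 0], [0, 0, 0]]'

```text
time_s: 18.87
position: [0.5153, 0.3841, 0.1721]
tool_rot: [[0.202, 0.979, -0.001], [0.979, -0.202, -0.0], [-0.001, -0.001, -1.0]]
ft_force: [0.6, -0.7, -1.1]
grip_width: 0.0103
```

```bash
python3 - <<'E'
from h import *
im=snap('wrist','w12');a=snap('side','d12');b=snap('scene','s12');o=observe();print(o['grip_width'],o['ft_force'],o['position'])
cv2.imwrite('pics/w12c.png',np.hstack([cv2.resize(a['color'][80:180,100:200,::-1],None,fx=4,fy=4,interpolation=2),cv2.resize(b['color'][60:160,265:365,::-1],None,fx=4,fy=4,interpolation=2)]))
E
```

```text
0.009993451687989922 [ 0.19019229 -0.30289337 -0.84145761] [0.51517035 0.38397526 0.17140347]
```

View pics/w12.png

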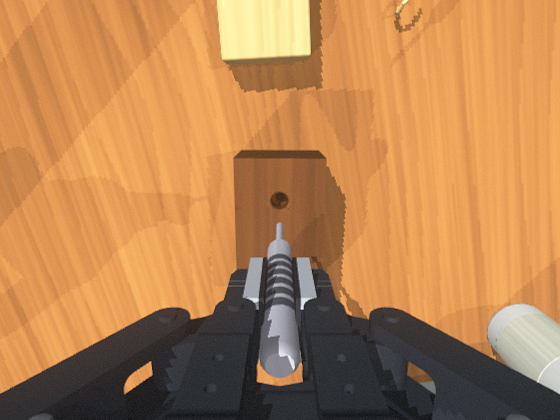

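View pics/w12c.png

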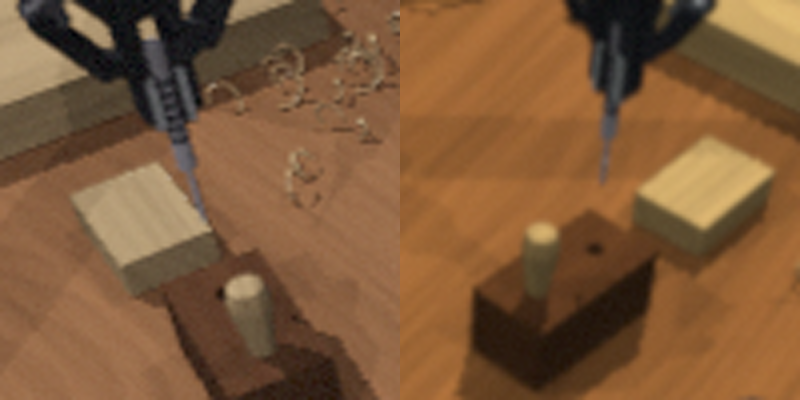

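```bash
python3 - <<'E'
from h import *
np.set_printoptions(precision=4,suppress=True)
im=load('w12');a=load('d12');b=load('s12')
cv2.imwrite('pics/w12d.png',cv2.resize(im['color'][190:250,250:310,::-1],None,fx=9,fy=9,interpolation=2))
P=observe()['position'];print(P,proj(im,P-[0,0,.0501]),onz(im,278.8,223.5,P[2]-.0501))
m=lambda p,x,y:((p[0]+.5)/4-.5+x,(p[1]+.5)/4-.5+y)
print(tri([ray(a,*m((205,222),100,80)),ray(b,*m((602-400,185),265,60))]))
E
```

```text
[0.5152 0.384  0.1714] [279.6436 225.2746] [0.5149 0.3852 0.1213]
(array([0.5162, 0.3854, 0.1183]), [np.float64(0.0009310168483355999), np.float64(0.0009310168483355621)])
```

View pics/w12d.png

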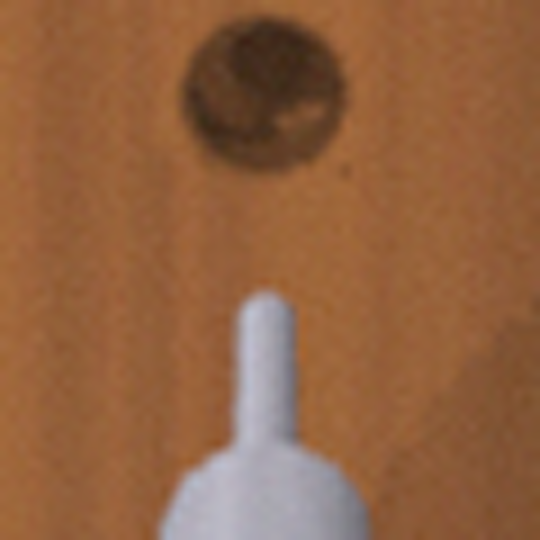

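Request:
jog_arm --travel '[[0, 0, 0.01], [0, 0, 0.02], [0, 0, 0.02], [-0.001, -0.008, 0.005], [-0.002, -0.018, 0], [-0.003, -0.026, 0], [-0.003, -0.028, 0], [-0.003, -0.028, 0], [-0.003, -0.028, 0], [-0.003, -0.028, 0], [-0.003, -0.028, 0], [-0.003, -0.028, 0], [-0.003, -0.028, 0], [-0.003, -0.028, 0], [-0.003, -0.028, 0], [-0.003, -0.028, 0], [-0.002, -0.028, -0.01], [-0.002, -0.018, -0.02], [-0.001, -0.008, -0.02], [0, -0.004, -0.02]]' --dr '[[0, 0, 0], [0, 0, 0], [0, 0, 0], [0, 0, 0], [0, 0, 0], [0, 0, 0], [0, 0, 0], [0, 0, 0], [0, 0, 0], [0, 0, 0], [0, 0, 0], [0, 0, 0], [0, 0, 0], [0, 0, 0], [0, 0, 0], [0, 0, 0], [0, 0, 0], [0, 0, 0], [0, 0, 0], [0, 0, 0]]'

```text
time_s: 20.68
position: [0.4738, -0.0074, 0.1567]
tool_rot: [[0.204, 0.979, 0.0], [0.979, -0.204, -0.0], [-0.0, 0.0, -1.0]]
ft_force: [0.4, 0.0, -0.7]
grip_width: 0.0103
```

Request:
jog_arm --travel '[[0, 0, 0], [0, 0, 0], [0, 0, 0], [0, 0, 0]]' --dr '[[0, 0, 0], [0, 0, 0], [0, 0, 0], [0, 0, 0]]'

```text
time_s: 21.02
position: [0.4751, -0.0056, 0.1589]
tool_rot: [[0.201, 0.98, 0.002], [0.98, -0.201, -0.001], [-0.0, 0.002, -1.0]]
ft_force: [-0.3, 0.2, -0.8]
grip_width: 0.0101
```

```bash
python3 - <<'E'
from h import *
im=snap('wrist','w13');o=observe();print(o['grip_width'],o['ft_force'],o['position'])
cv2.imwrite('pics/w13c.png',cv2.resize(im['color'][140:260,220:340,::-1],None,fx=5,fy=5,interpolation=2))
E
```

```text
0.010112771769757634 [-0.29921137 -0.52697427 -0.46864095] [ 0.47502832 -0.00554729  0.15881268]
```

View pics/w13c.png

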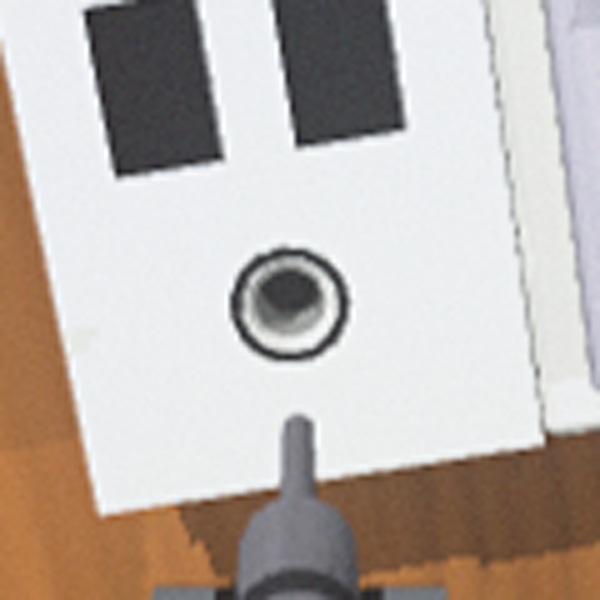

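```bash
python3 - <<'E'
from h import *
np.set_printoptions(precision=4,suppress=True)
im=load('w13');h=onz(im,277.8,200.4,.045)
for z in(.1078,.1088,.105): t=onz(im,279.2,223.6,z); print(h,t,h-t)
print(observe()['position'])
E
```

```text
[ 0.4739 -0.0051  0.045 ] [ 0.475  -0.0047  0.1078] [-0.0011 -0.0004 -0.0628]
[ 0.4739 -0.0051  0.045 ] [ 0.475  -0.0044  0.1088] [-0.0012 -0.0007 -0.0638]
[ 0.4739 -0.0051  0.045 ] [ 0.4748 -0.0055  0.105 ] [-0.0009  0.0005 -0.06  ]
[ 0.475  -0.0055  0.1588]
```

Request:
jog_arm --travel '[[-0.001, 0, -0.006], [0, 0, -0.01], [0, 0, -0.013], [0, 0, -0.012], [0, 0, -0.008], [0, 0, -0.005], [0, 0, -0.002], [0, 0, 0], [0, 0, 0], [0, 0, 0]]' --dr '[[0, 0, 0], [0, 0, 0], [0, 0, 0], [0, 0, 0], [0, 0, 0], [0, 0, 0], [0, 0, 0], [0, 0, 0], [0, 0, 0], [0, 0, 0]]'

```text
time_s: 21.9
position: [0.4739, -0.0058, 0.1022]
tool_rot: [[0.202, 0.979, 0.001], [0.979, -0.202, -0.0], [-0.0, 0.001, -1.0]]
ft_force: [0.4, 0.8, -0.3]
grip_width: 0.01
```

```bash
python3 - <<'E'
from h import *
np.set_printoptions(precision=4,suppress=True)
im=snap('wrist','w14');a=snap('side','d14');b=snap('scene','s14');o=observe();print(o['grip_width'],o['ft_force'],o['position'],o['time_s'])
cv2.imwrite('pics/w14c.png',np.hstack([cv2.resize(im['color'][190:250,250:310,::-1],None,fx=6,fy=6,interpolation=2),cv2.resize(a['color'][215:275,210:270,::-1],None,fx=6,fy=6,interpolation=2)]))
E
```

```text
0.010021452620006411 [-0.4446 -0.1966 -1.2025] [ 0.4738 -0.0059  0.1021] 22.05
```

View pics/w14c.png

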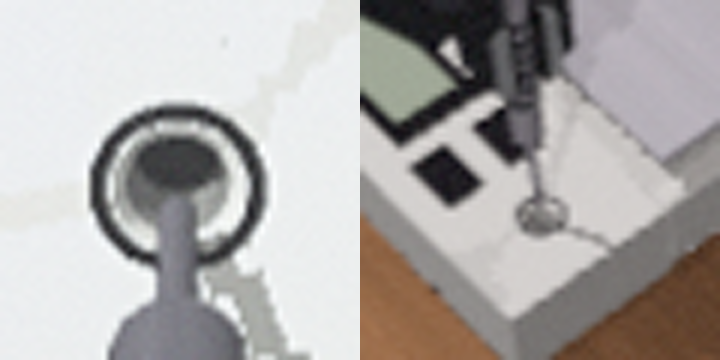

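Request:
jog_arm --travel '[[0, -0.0003, -0.003], [0, 0, -0.005], [0, 0, -0.005], [0, 0, -0.003], [0, 0, -0.002], [0, 0, 0], [0, 0, 0]]' --dr '[[0, 0, 0], [0, 0, 0], [0, 0, 0], [0, 0, 0], [0, 0, 0], [0, 0, 0], [0, 0, 0]]'

```text
time_s: 22.63
position: [0.4736, -0.0061, 0.0836]
tool_rot: [[0.202, 0.979, -0.0], [0.979, -0.202, 0.0], [0.0, -0.0, -1.0]]
ft_force: [1.1, 0.6, -0.0]
grip_width: 0.0101
```

Request:
jog_arm --travel '[[0, 0, -0.001], [0, 0, -0.001], [0, 0, -0.001], [0, 0, 0], [0, 0, 0]]' --dr '[[0, 0, 0], [0, 0, 0], [0, 0, 0], [0, 0, 0], [0, 0, 0]]'

```text
time_s: 23.05
position: [0.4735, -0.0061, 0.0807]
tool_rot: [[0.202, 0.979, -0.0], [0.979, -0.202, 0.0], [0.0, -0.0, -1.0]]
ft_force: [-0.3, -0.2, -1.1]
grip_width: 0.0103
```

Request:
jog_arm --travel '[[0, 0, -0.001], [0, 0, 0], [0, 0, 0]]' --dr '[[0, 0, 0], [0, 0, 0], [0, 0, 0]]'

```text
time_s: 23.3
position: [0.4737, -0.0061, 0.0798]
tool_rot: [[0.202, 0.979, 0.0], [0.979, -0.202, -0.0], [-0.0, 0.0, -1.0]]
ft_force: [0.0, -0.3, 1.4]
grip_width: 0.0104
```

Request:
jog_arm --travel '[[0, 0, -0.001], [0, 0, 0], [0, 0, 0]]' --dr '[[0, 0, 0], [0, 0, 0], [0, 0, 0]]'

```text
time_s: 23.55
position: [0.4737, -0.0061, 0.0788]
tool_rot: [[0.202, 0.979, 0.0], [0.979, -0.202, -0.0], [-0.0, 0.0, -1.0]]
ft_force: [-0.1, 0.1, 1.7]
grip_width: 0.0102
```

Contact came at TCP z ≈ 0.080, which is where I expected the button. Continuing in 1 mm steps until it bottoms out.

Request:
jog_arm --travel '[[0, 0, -0.001], [0, 0, 0], [0, 0, 0]]' --dr '[[0, 0, 0], [0, 0, 0], [0, 0, 0]]'

```text
time_s: 23.8
position: [0.4737, -0.0061, 0.0778]
tool_rot: [[0.202, 0.979, 0.0], [0.979, -0.202, -0.0], [-0.0, 0.0, -1.0]]
ft_force: [1.0, 0.2, 2.0]
grip_width: 0.0099
```

Request:
jog_arm --travel '[[0, 0, -0.001], [0, 0, 0], [0, 0, 0]]' --dr '[[0, 0, 0], [0, 0, 0], [0, 0, 0]]'

```text
time_s: 24.05
position: [0.4736, -0.0061, 0.0768]
tool_rot: [[0.202, 0.979, 0.0], [0.979, -0.202, -0.0], [-0.0, 0.0, -1.0]]
ft_force: [-0.3, 0.4, 2.3]
grip_width: 0.0102
```

Request:
jog_arm --travel '[[0, 0, -0.0005], [0, 0, 0], [0, 0, 0]]' --dr '[[0, 0, 0], [0, 0, 0], [0, 0, 0]]'

```text
time_s: 24.3
position: [0.4737, -0.0061, 0.0763]
tool_rot: [[0.202, 0.979, 0.0], [0.979, -0.202, -0.0], [-0.0, 0.0, -1.0]]
ft_force: [0.3, -0.3, 4.0]
grip_width: 0.01
```

```bash
python3 - <<'E'
from h import *
np.set_printoptions(precision=4,suppress=True)
im=snap('wrist','w15');a=snap('side','d15');b=snap('scene','s15')
for i in range(4):
    get_image('side');o=observe();print(o['grip_width'],o['ft_force'],o['position'],o['time_s'])
cv2.imwrite('pics/w15c.png',np.hstack([cv2.resize(im['color'][180:260,240:320,::-1],None,fx=5,fy=5,interpolation=2),cv2.resize(a['color'][205:285,200:280,::-1],None,fx=5,fy=5,interpolation=2)]))
E
```

```text
0.010168157688257542 [1.5548 0.5632 2.5743] [ 0.4736 -0.0061  0.0763] 24.5
0.009871281101587614 [ 1.177  -0.3583  2.2002] [ 0.4736 -0.0061  0.0763] 24.55
0.01005796340913975 [ 1.0739 -0.3418  2.2618] [ 0.4736 -0.0061  0.0762] 24.6
0.009952281413089315 [ 0.7181 -0.4962  2.4363] [ 0.4736 -0.0061  0.0762] 24.65
```

View pics/w15c.png

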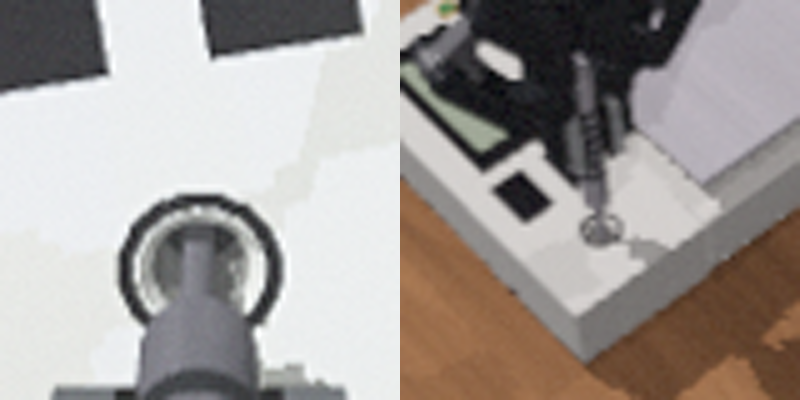

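View pics/s15.png

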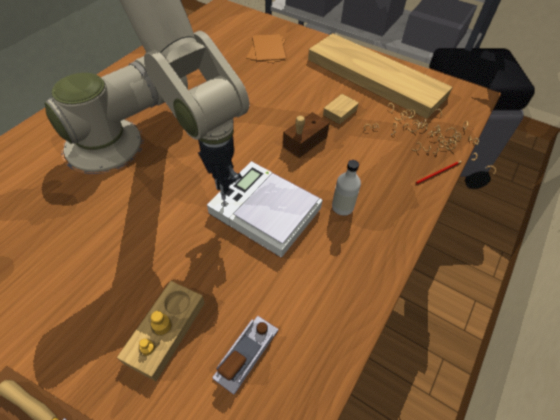

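Request:
jog_arm --travel '[[0, 0, -0.0005], [0, 0, 0], [0, 0, 0]]' --dr '[[0, 0, 0], [0, 0, 0], [0, 0, 0]]'

```text
time_s: 24.9
position: [0.4736, -0.0061, 0.0758]
tool_rot: [[0.202, 0.979, 0.0], [0.979, -0.202, -0.0], [0.0, 0.0, -1.0]]
ft_force: [0.0, -0.2, 4.1]
grip_width: 0.0097
```

Request:
jog_arm --travel '[[0, 0, -0.0005], [0, 0, 0], [0, 0, 0]]' --dr '[[0, 0, 0], [0, 0, 0], [0, 0, 0]]'

```text
time_s: 25.15
position: [0.4737, -0.0061, 0.0755]
tool_rot: [[0.202, 0.979, 0.0], [0.979, -0.202, -0.0], [-0.0, 0.0, -1.0]]
ft_force: [-0.7, 0.1, 6.9]
grip_width: 0.01
```

Request:
jog_arm --travel '[[0, 0, 0], [0, 0, 0], [0, 0, 0], [0, 0, 0], [0, 0, 0], [0, 0, 0]]' --dr '[[0, 0, 0], [0, 0, 0], [0, 0, 0], [0, 0, 0], [0, 0, 0], [0, 0, 0]]'

```text
time_s: 25.65
position: [0.4737, -0.0061, 0.0755]
tool_rot: [[0.202, 0.979, 0.0], [0.979, -0.202, -0.0], [-0.0, 0.001, -1.0]]
ft_force: [-0.8, 0.5, 6.5]
grip_width: 0.0102
```

```bash
python3 - <<'E'
from h import *
np.set_printoptions(precision=4,suppress=True)
a=snap('side','d16')
for i in range(5):
    get_image('side');o=observe();print(o['grip_width'],o['ft_force'],o['position'],o['time_s'])
E
```

```text
0.010089608365718384 [0.1624 1.3105 6.9384] [ 0.4737 -0.0061  0.0755] 25.75
0.009725049023357355 [-0.0042  0.0287  6.7548] [ 0.4737 -0.0061  0.0755] 25.8
0.010040097049615362 [-0.2932 -0.0306  7.5063] [ 0.4737 -0.0061  0.0755] 25.85
0.010258124199229267 [-0.8598  0.4609  8.3522] [ 0.4737 -0.0061  0.0755] 25.9
0.01010234711880415 [-1.4555  0.1856  6.455 ] [ 0.4737 -0.0061  0.0755] 25.95
```

View pics/d16.png

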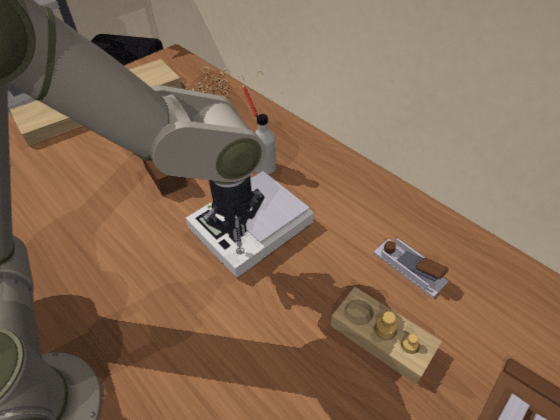

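The side view shows the pan empty (around 265,205), the weight in the middle hole (387,325) and the punch in the deck hole (240,250). The push holds steady at about 7 N, so I'm handing it in.

```bash
python3 -c "
from rig import close_job; print(close_job())"
```

```text
the job is handed in; nothing more can be done
None
```

I handed the job in at about 26 s. The brass weight is in its own middle hole, and the gripper is still holding the punch and keeping the calibration button pressed. The pan is empty.

**Weight:** it touched the hole's floor at tool height 0.0398 m, where 0.0397 m was predicted. The pictures after release show it upright in the middle hole.

**Button:** the pin met it at tool height 0.080 m, as expected, and I pushed it about 4 mm to its stop. The last readings were 6.5–8.4 N against the 4 N it needs, with the height steady at 0.0755 m. I have no direct reading of the button itself, so "pressed" rests on that force and travel.

**Other things:** the small weight, glue and plane look unmoved in the last pictures. The arm partly hid the bradawl in the last side view, but it was in place in the scene view just before.

**What failed or disagreed:**
- **First grasp missed:** the jaws closed above the knob, and the fingertips pressed on its top with about 15 N. Nothing moved. The real fingertips sit about 20–23 mm behind the reported tool point, seen both in the cameras and by contact. I allowed for that and the second grasp held.
- **Jaw opening reads low:** it showed 22–23 mm on the 25 mm knob and 10 mm on the 12 mm shank.
- **Cameras disagreed:** the scene and side views differed by 2–3 mm in y, so I refined the targets with the wrist camera.

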